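# Open the spring jaw of a sketchbook holder and hold it

## Robot

A 7-joint arm with a two-finger parallel gripper is mounted at the origin on the work surface. World frame = base frame: x ahead of the robot, y to its left, z up, the work surface at z = 0. Lengths are in m, angles in rad, forces in N, time in s.
With the tool pointing down it reaches from about 0.4 to 0.925 m from the base axis. Payload 5.6 kg.
Tool frame: the origin (TCP) lies at the very end of the fingers, on their centre line; the grasp point (between the pads) lies 19 mm behind it; z points along the fingers, y is the line along which they close (so a half turn about z gives the same grasp; the last joint's range is limited). The gripper opens to 85 mm and grips with 20 to 120 N. Pads are 22 mm wide; open, the fingers measure 114 mm over their backs; the gripper's body (76 mm by 85 mm) begins 54 mm behind the grasp point. The pads swing forward as they close: fully open they stand 13 mm farther back than shut.
Start: joints at [1.119, 0.468, -0.012, 1.603, 0.006, 1.071, -0.056], TCP at [0.258, -0.596, 0.195] pointing down, gripper open.
Joint ranges: [-2.53, 2.53], [-0.31, 2.02], [-1.57, 1.55], [0.28, 2.44], [-1.29, 4.43], [0.15, 1.84], [-2.92, 2.92]. Speed limits (rad/s): [2.57, 2.57, 3.14, 3.14, 3.14, 3.14, 3.14].

## Interface

Orientations are given as a rotation vector (axis times angle).
In Python, from bench import manip, claw, solver, grab_frame, camera_params, job, monitor gives the robot as it stands. Calls block until the motion is done:
- manip.movep(position, orientation): joint-space move of the TCP to a pose.
- manip.line_to(position, feed=0.15, ori=None, max_force=None): straight line of the TCP; ori=None keeps the orientation; feed is the mean speed in m/s. With max_force (N) it stops when the force on the tool has changed by that much, and returns True; else False.
- manip.move_joints(angles): joint-space move.
- claw.gripper_to(opening, effort=None): finger opening in m; effort is the grip in N (None keeps the last); returns when the fingers have stopped.
- manip.hold(seconds).
- solver.inverse_kinematics(position, orientation): joint angles nearest the present ones, or None.
- grab_frame(name): name is "scene" or "top" or "wrist"; returns the picture (400x640x3 uint8, blue, green, red); there is no depth.
- camera_params(name): a dict with "fovy" (degrees; the focal length in pixels is half the picture's height over the tangent of half this angle, whatever the lens; pixels are square), "cx", "cy" (the principal point, pixels), "eye" and "attitude" of the camera in the world. Camera axes: x right, y down, z forward; pixel columns grow to the right and rows downward; lengths in m; the calibration is good to about 2 mm. A picture is of the moment at which its call begins: read the wrist's pose just before it. camera_params takes no time and is no camera call; for the wrist camera it gives the pose at the moment of the call.
A pose or a line that the arm cannot do raises manip.PlanningError and nothing moves.
- job.finish_job(): hands the job in; it is judged then, once.
Readings, each from a call of its own:
- monitor.read_time(): time.
- monitor.read_joints(): joint angles.
- monitor.read_qvel(): joint speeds.
- monitor.read_effort(): joint torques, N m.
- monitor.read_position(): TCP position.
- monitor.read_ee_rot(): TCP orientation.
- monitor.read_ft_force(): force on the tool from outside, world axes, zero at the start.
- monitor.read_moment(): the same for the moment, N m.
- monitor.read_gripper_width(): finger opening in m.
- monitor.read_grip_force(): force on a finger pad.
Only numpy, scipy, OpenCV 4.12 (cv2) and the standard library are available. Lean on these libraries where they do the work, as an engineer would, in place of code of your own. Each camera call takes 0.05 s, during which the arm holds its last target. There are 200 camera calls.

## Task

Open the sketchbook holder so that a book can be slipped in: twist the red release knob clockwise all the way to its stop and let it spring back, which unlatches the black jaw. Then take the jaw by its blue grip, pull it out against its spring until the white line on the jaw is level with the orange marker, and finish while still holding it there with the fingers, because it snaps shut if let go. Leave the jar, brush pot, phone and paint tin where they are.

Things in the scene. Friction and masses are not known exactly. Their poses are not given: they have to be found in the camera images.
- holder: sketchbook holder, fixed: pale board, x from -150 to +150 mm, y from -135 to +145 mm, 18 mm thick; dark fence 30 mm high at its +x end (x = 132 mm); grey latch housing 85 by 83 mm at the +y edge, top 48 mm above the table. Origin: underside, on the table, under the closed jaw's centre line. The jaw is pulled along its -x axis; z is up.
- grip (a point): upright blue grip fin fixed on the black jaw: 14 mm thick along the holder's x, 60 mm long along y, 48 mm tall, from 42 to 90 mm above the table. The point: centre of its foot (42 mm above the table), at (0, -30) mm on the holder when closed. The jaw below is 30 mm by 145 mm (along y). Pinch it from above, fingers closing along the holder's x. Axes as the holder's.
- jaw (a joint): how far the jaw is pulled out, m: 0 closed, grows as it moves along the holder's -x, end stop 0.100. A spring pulls it shut: about 4 N at 0, 7.5 N at 0.045, 10 N at 0.080. Until the knob has been twisted a latch blocks it within 2 mm of closed; once tripped the latch stays free.
- index (a point): white index line at the jaw's -y end, running along the holder's y: point on the jaw's top edge, 42 mm above the table, at (0, -90) mm on the holder when closed. It moves with the jaw.
- marker: orange marker tab on the white scale at the board's -y edge: 8 mm along the holder's x, 20 mm along y, 8 mm tall. Origin: centre of its underside, 18 mm above the table, at y = -110 mm on the holder. Its x on the holder differs between episodes (-45 to -80 mm). The jaw is at the mark when index and marker have the same x on the holder. Axes as the holder's.
- knob_grip (a point): grip point of the red knob: on its upright axis, 79 mm above the table, at (15, 105) mm on the holder. Disc of radius 22 mm (top at 56 mm) with an upright bar on it 42 mm long, 14 mm thick, top at 88 mm; a white line marks one end of the bar. At rest the bar lies along the holder's x: pinch it from above, fingers closing along the holder's y. The axes turn with the knob.
- knob (a joint): angle of the release knob, rad: 0 at rest, grows as it is turned clockwise seen from above, stop at 1.2. A spring turns it back to 0 when let go (0.03 N m at 0, 0.09 N m at the stop); pushing the latch adds about 0.03 N m. The latch trips at about 0.8.
- jar: bystander: closed glass jar, 68 mm across, 115 mm tall, standing; origin: centre of its underside
- brush_pot: bystander: black pot with brushes, 72 mm across, 95 mm tall (brushes to 160 mm), standing; origin: centre of its underside
- phone: bystander: black phone lying flat, 150 by 74 by 9 mm; origin: centre of its underside, long side along its x
- paint_tin: bystander: flat watercolour tin, 150 by 80 by 15 mm; origin: centre of its underside, long side along its x

How it is judged:
By the outcome, as a careful person would: the job done as asked, in the order asked, and still so for the second after the job is handed in, while the arm keeps its last pose, push and grip.
It also fails if it takes over 43 s, if anything falls off the work surface, if the arm or the gripper's body presses on something with over 40 N, if the wrist force passes 120 N, or if a joint passes its speed limit or range.

## Working session

There is one attempt and no reset: what is moved stays moved. The work goes in short steps, each a Python script; the robot and the scene stay as the last script left them, time stands still between calls to the robot, and variables do not carry over. Pictures are saved under pics/ and viewed, at most 11 in all, crops included, and the job is handed in when it is done.

```bash
mkdir -p pics; python3 - <<'E'
from bench import *
import cv2
for n in("top","scene"):
    cv2.imwrite(f"pics/{n}0.png",grab_frame(n)); print(n,camera_params(n))
print(monitor.read_time(),monitor.read_ee_rot())
E
```

```text
top {'fovy': 53.85467573445248, 'cx': 314.2924928991261, 'cy': 203.0475865280506, 'eye': array([0.50297235, 0.02695509, 0.84252585]), 'attitude': array([-2.1597062 ,  2.21480821, -0.13465874])}
scene {'fovy': 49.54128589348601, 'cx': 318.6519515876276, 'cy': 205.5835754702251, 'eye': array([ 1.08873189, -0.17662756,  0.79014732]), 'attitude': array([-2.0899021 , -1.45897769,  0.50540087])}
0.1 [-3.07461551e+00 -6.37295574e-01  6.66590772e-04]
```

View pics/top0.png

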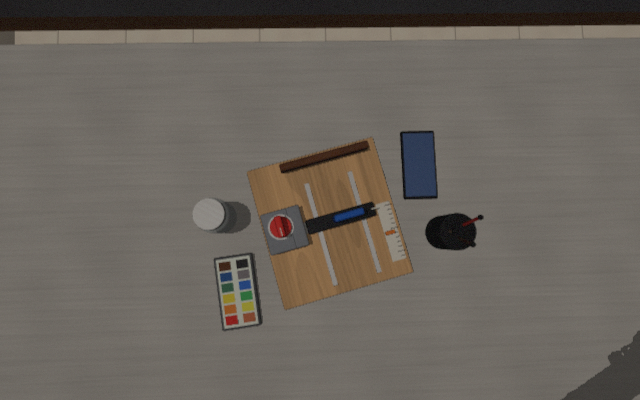

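View pics/scene0.png

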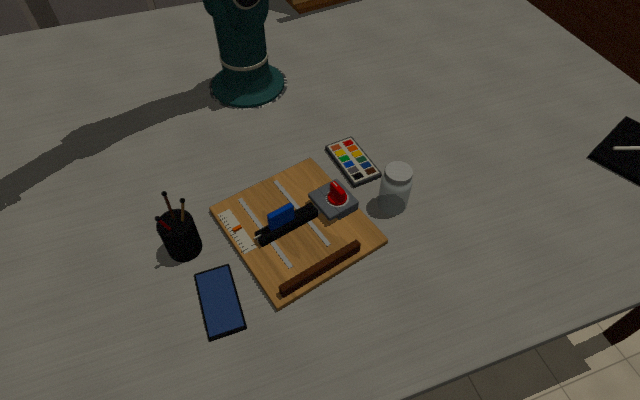

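The top view shows the board corners at (248,170), (374,138), (412,272) and (285,309), the knob at (281,227), the blue grip at (349,214) and the marker at (390,232). The scene view shows the board corners at (277,306), (387,240), (312,158) and (209,210), with the marker at (236,230).

```bash
cat > h.py <<'E'
from bench import *
import numpy as np, cv2
from scipy.spatial.transform import Rotation as R
from scipy.optimize import least_squares
def proj(P,c):
    f=200/np.tan(np.radians(c['fovy'])/2)
    p=R.from_rotvec(c['attitude']).inv().apply(np.atleast_2d(P)-c['eye'])
    return np.c_[c['cx']+f*p[:,0]/p[:,2], c['cy']+f*p[:,1]/p[:,2]]
def ray(px,c,z):
    f=200/np.tan(np.radians(c['fovy'])/2)
    d=R.from_rotvec(c['attitude']).apply([(px[0]-c['cx'])/f,(px[1]-c['cy'])/f,1])
    return c['eye']+d*(z-c['eye'][2])/d[2]
def W(H,p):  # holder (x,y,yaw) -> world
    return R.from_euler('z',H[2]).apply(np.atleast_2d(p))+[H[0],H[1],0]
def fit(obs,x0): # obs: list of (cam,P,px)
    r=lambda H: np.concatenate([(proj(W(H,P),c)-px).ravel() for c,P,px in obs])
    s=least_squares(r,x0,loss='soft_l1'); return s.x,r(s.x).reshape(-1,2).round(1)
def tool(yaw): # pointing down, tool y (closing line) at world angle yaw
    return (R.from_euler('z',yaw-np.pi/2)*R.from_euler('x',np.pi)*R.from_euler('z',np.pi))
E
python3 - <<'E'
from h import *
C=np.array([[.15,.145,.018],[.15,-.135,.018],[-.15,-.135,.018],[-.15,.145,.018]])
t=camera_params("top");s=camera_params("scene")
T=[(248,170),(374,138),(412,272),(285,309)]; S=[(387,240),(277,306),(209,210),(312,158)]
for o in ([(t,C,T)],[(s,C,S)],[(t,C,T),(s,C,S)]):
    H,r=fit(o,[.5,0,.25]); print(H,r.tolist())
print("marker",ray((390,232),t,.026),ray((236,230),s,.026))
print(R.from_euler('z',-H[2]).apply([ray((390,232),t,.026)-[H[0],H[1],0],ray((236,230),s,.026)-[H[0],H[1],0]]))
print("knob",W(H,[.015,.105,.079]),ray((281,225),t,.088),"jar",ray((209,214),t,.115), "grip",W(H,[0,-.03,.066]),ray((349,214),t,.09))
print(tool(H[2]+np.pi/2).as_matrix().round(2), R.from_rotvec(monitor.read_ee_rot()).as_matrix().round(2))
w=camera_params("wrist");A=R.from_rotvec(monitor.read_ee_rot())
print(w, A.inv().apply(w['eye']-monitor.read_position()), (A.inv()*R.from_rotvec(w['attitude'])).as_matrix().round(2))
for k in (H[2]+np.pi/2,H[2]-np.pi/2):
    for d in (0,-.6,-1.25): print(k,d,solver.inverse_kinematics(W(H,[.015,.105,.065])[0],tool(k+d).as_rotvec()))
for k in (H[2],H[2]+np.pi):
    for d in (0,-.08): print(k,d,solver.inverse_kinematics(W(H,[d,-.03,.05])[0],tool(k).as_rotvec()))
E
```

```text
[ 0.54286845 -0.03590942  0.24181874] [[-0.6, -0.2], [0.2, -1.7], [2.2, 0.5], [-0.8, 0.5]]
[ 0.54832227 -0.03473107  0.24754263] [[2.6, 0.0], [-0.1, 3.1], [-0.4, -3.1], [-0.5, -1.1]]
[ 0.54383347 -0.03500259  0.24112122] [[-1.0, -0.7], [-0.1, -2.1], [1.7, 0.1], [-1.3, 0.0], [1.5, -1.1], [-1.6, 1.0], [-0.7, -5.0], [-0.7, -2.3]]
marker [ 0.51497492 -0.15416007  0.026     ] [ 0.52563876 -0.15918458  0.026     ]
[[-0.0564775  -0.10881918  0.026     ]
 [-0.04732196 -0.11624477  0.026     ]]
knob [[0.53332642 0.07054173 0.079     ]] [0.53282967 0.0684309  0.088     ] jar [0.55531616 0.19858414 0.115     ] grip [[ 0.55099722 -0.06413471  0.066     ]] [ 0.55053694 -0.06234098  0.09      ]
[[-0.97 -0.24  0.  ]
 [-0.24  0.97 -0.  ]
 [ 0.   -0.   -1.  ]] [[ 0.92  0.4  -0.  ]
 [ 0.4  -0.92  0.  ]
 [-0.   -0.   -1.  ]]
{'fovy': 59.84680177908668, 'cx': 327.29104519286693, 'cy': 203.97014512185396, 'eye': array([ 0.33484612, -0.56178909,  0.37500738]), 'attitude': array([ 2.38785833, -1.56593622, -0.26327764])} [ 0.08395148 -0.00111119 -0.18122171] [[ 0.   -0.95 -0.32]
 [ 1.    0.   -0.  ]
 [ 0.  
[... 417 characters left out ...]
0.29508643  0.74630162
 -1.78020804]
-1.329675105769862 -0.6 [ 0.06427933  0.48399034 -0.32070989  1.959016    0.22125566  0.73207034
 -2.31713412]
-1.329675105769862 -1.25 [-0.07387104  0.46424054 -0.14834125  1.96829696  0.10099288  0.71599045
 -2.86268703]
0.24112122102503458 0 [ 0.49594658  0.58356865 -0.56554272  1.91323448  0.43837946  0.76927554
 -0.07488491]
0.24112122102503458 -0.08 [ 0.54181273  0.46955176 -0.52466426  2.08936388  0.37229583  0.6727175
  0.01003548]
3.3827138746148275 0 [-0.01416932  0.5015603   0.08776325  1.9477342  -0.06585555  0.69498925
 -2.7870303 ]
3.3827138746148275 -0.08 [ 0.05267724  0.40392785  0.06150487  2.12059293 -0.04169712  0.61816606
 -2.75724058]
```

```bash
python3 - <<'E'
from h import *
H=[0.5433,-0.0355,0.2413]
manip.movep(W(H,[0,0.02,.24])[0],tool(H[2]+np.pi/2).as_rotvec())
c=camera_params("wrist");im=grab_frame("wrist");np.save("c1.npy",c,allow_pickle=True)
cv2.imwrite("pics/w1.png",im); print(monitor.read_time(),monitor.read_position())
P=np.array([[.15,.145,.018],[.15,-.135,.018],[-.15,-.135,.018],[-.15,.145,.018],[.015,.105,.088],[0,-.06,.09],[0,-.0,.09],[0,-.09,.042]])
print(proj(W(H,P),c).round(0).tolist())
E
```

```text
2.45 [ 0.53856936 -0.01716326  0.23976294]
[[422.0, 272.0], [209.0, 273.0], [177.0, 17.0], [447.0, 17.0], [412.0, 189.0], [245.0, 175.0], [306.0, 175.0], [228.0, 164.0]]
```

View pics/w1.png

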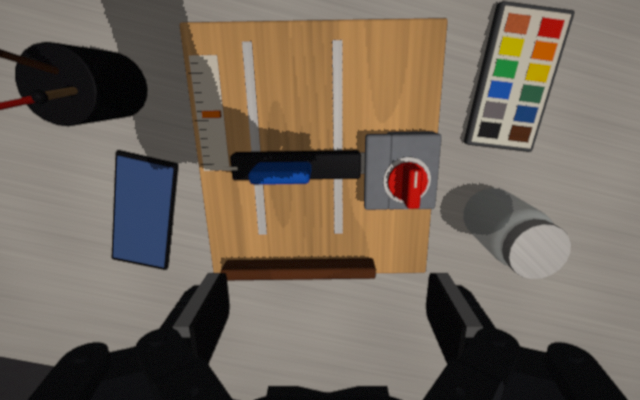

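The wrist view agrees with the fit. The board corners are near (182,24), (447,18), (429,271) and (212,272), the marker is at (211,114), the knob bar runs from (413,173) to (413,205), and the index line is near (234,168). I'll zoom in to refine these.

```bash
python3 - <<'E'
import cv2
im=cv2.imread("pics/w1.png")[5:285,165:455]
im=cv2.convertScaleAbs(im,alpha=1.5)
cv2.imwrite("pics/w1c.png",cv2.resize(im[:, :],(580,560),interpolation=cv2.INTER_CUBIC))
E
```

```text
(no output)
```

View pics/w1c.png

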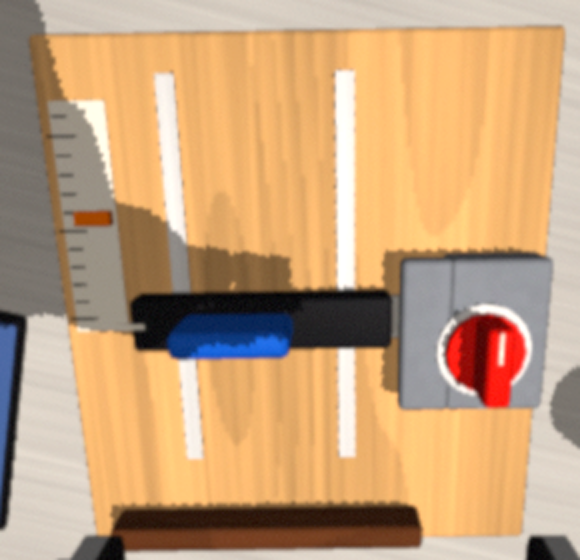

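In the crop, the corners map to full-image (180.5,23), (446.5,19), (426.5,273) and (214,272). The marker's top is at (211.5,113).

```bash
python3 - <<'E'
from h import *
C=np.array([[.15,.145,.018],[.15,-.135,.018],[-.15,-.135,.018],[-.15,.145,.018]])
w=np.load("c1.npy",allow_pickle=True).item();t=camera_params("top");s=camera_params("scene")
T=[(248,170),(374,138),(412,272),(285,309)]; S=[(387,240),(277,306),(209,210),(312,158)]
V=[(426.5,273),(214,272),(180.5,23),(446.5,19)]
for o in ([(w,C,V)],[(t,C,T),(w,C,V)]):
    H,r=fit(o,[.54,-.03,.24]); print(H,r.tolist())
    m=ray((211.5,113),w,.024); print(R.from_euler('z',-H[2]).apply(m-[H[0],H[1],0]))
    P=np.array([[.015,.105,.056],[.036,.105,.088],[-.006,.105,.088],[0,-.03,.09],[0,-.09,.042]]);print(proj(W(H,P),w).round(1).tolist())
E
```

```text
[ 0.54594042 -0.03099485  0.2536971 ] [[-0.3, 0.4], [-0.0, 4.0], [-1.1, -0.3], [2.6, -0.4]]
[-0.05903036 -0.11084628  0.024     ]
[[408.7, 182.6], [414.3, 210.8], [417.2, 170.7], [279.9, 179.0], [231.6, 168.6]]
[ 0.54500626 -0.03161342  0.25018556] [[-3.1, -0.4], [-2.5, -3.0], [0.5, -1.1], [-2.2, -0.1], [-0.9, 0.1], [-0.8, 3.0], [-1.1, -2.0], [2.8, -1.0]]
[-0.05758253 -0.11068485  0.024     ]
[[408.3, 182.0], [413.9, 210.2], [416.9, 170.0], [279.4, 177.8], [231.1, 167.4]]
```

```bash
python3 - <<'E'
from h import *
H=[0.5447,-0.0318,0.2515]
k=W(H,[.015,.105,0])[0]; o=tool(H[2]+np.pi/2).as_rotvec()
manip.movep(k+[0,0,.15],o)
claw.gripper_to(.06,40)
manip.line_to(k+[0,0,.105],feed=.1)
c=camera_params("wrist");np.save("c2.npy",c,allow_pickle=True);cv2.imwrite("pics/w2.png",grab_frame("wrist"))
P=np.array([[.015,.105,.056],[.036,.112,.088],[.036,.098,.088],[-.006,.098,.088],[-.006,.112,.088],[0,-.06,.09],[0,0,.09]])
print(proj(W(H,P),c).round(1).tolist(),monitor.read_time(),monitor.read_position()-k,monitor.read_ft_force())
E
```

```text
[[324.8, 209.6], [335.6, 257.8], [313.6, 257.7], [312.8, 194.9], [336.2, 194.9], [48.2, 205.3], [148.7, 205.3]] 4.05 [0.00034507 0.00037223 0.10536158] [-0.38341386  0.29657462 -0.06584884]
```

View pics/w2.png

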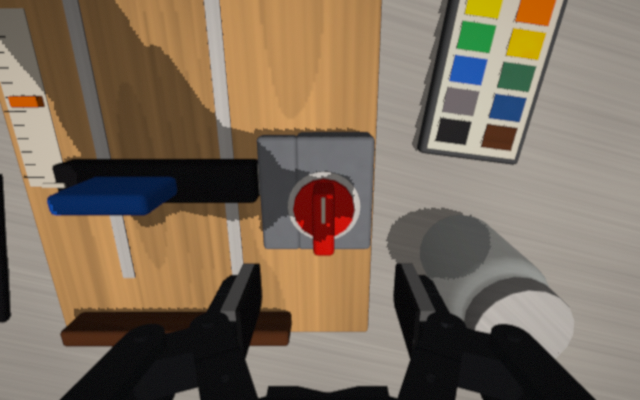

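The wrist view shows the knob bar at columns 313–334 with its end at row 256, and the disc centre at (323,207). That is within about 1.5 mm of the prediction, so I'll correct for it, grip and twist.

```bash
python3 - <<'E'
from h import *
H=[0.5447,-0.0318,0.2515]
k=W(H,[.0137,.1042,0])[0]; a0=H[2]+np.pi/2
manip.line_to(k+[0,0,.063],feed=.08,max_force=15)
claw.gripper_to(0.0,45)
f0=monitor.read_ft_force();m0=monitor.read_moment();print(monitor.read_position()-k,monitor.read_gripper_width(),f0,m0)
for a in np.r_[np.arange(.2,1.15,.2),1.15,1.2,1.24,1.28]:
    manip.movep(k+[0,0,.063],tool(a0-a).as_rotvec())
    m=monitor.read_moment();f=monitor.read_ft_force()
    y=R.from_rotvec(monitor.read_ee_rot()).as_matrix()[:,1];ya=a0-np.arctan2(y[1],y[0])
    print(round(a,2),round(ya,3),f.round(1),m.round(3),monitor.read_time())
    if np.linalg.norm(f)>30: break
cv2.imwrite("pics/t1.png",grab_frame("top"));cv2.imwrite("pics/w3.png",grab_frame("wrist"))
E
```

```text
[ 4.37138442e-05 -4.12801728e-05  6.30607169e-02] 0.0003796974268347025 [0.36975729 0.4765693  0.33048552] [-0.00084108  0.00835548 -0.00701457]
0.2 0.195 [ 1.4 -0.1  0.2] [ 0.021  0.013 -0.026] 5.6083
0.4 0.393 [0.6 0.4 0.2] [-0.031 -0.043 -0.045] 5.8917
0.6 0.592 [ 0.5  0.  -0.1] [-0.036 -0.063 -0.03 ] 6.175
0.8 0.792 [-0.1 -0.4  0.2] [ 0.018 -0.012  0.007] 6.4583
1.0 0.991 [ 0.1  0.1 -0. ] [ 0.027 -0.086  0.027] 6.7417
1.15 1.142 [-0.6 -0.3 -0.4] [ 0.054 -0.01  -0.01 ] 6.9917
1.2 1.195 [ 0.3 -0.2 -0.3] [ 0.003 -0.01  -0.006] 7.2417
1.24 1.237 [-0.4  0.4 -0.3] [-0.023 -0.035  0.031] 7.4917
1.28 1.278 [-0.6 -0.3  0.8] [-0.006 -0.02  -0.023] 7.7417
```

The fingers closed on nothing (width 0.4 mm), so the knob was missed. I'll look to see why.

View pics/w3.png

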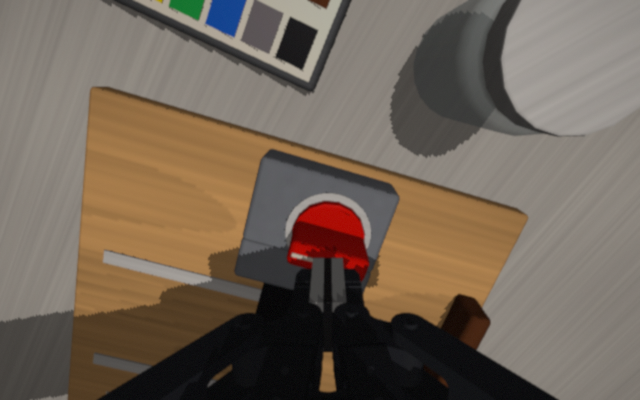

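```bash
python3 - <<'E'
from h import *
p=monitor.read_position();c=camera_params("wrist")
print(p,proj([p],c),proj([p],camera_params("top")),monitor.read_ee_rot(),c)
E
```

```text
[0.53202191 0.07256125 0.06300707] [[326.03972976 241.50034178]] [[279.61764993 225.94645808]] [-1.54315117e+00 -2.73645356e+00  4.33195487e-05] {'fovy': 59.84680177908668, 'cx': 327.29104519286693, 'cy': 203.97014512185396, 'eye': array([0.48847761, 0.14535916, 0.24420056]), 'attitude': array([2.71717661, 0.75849006, 0.12826139])}
```

```bash
python3 - <<'E'
import cv2
a=cv2.imread("pics/w3.png")[185:335,240:420]
b=cv2.imread("pics/t1.png")[150:300,220:420]
cv2.imwrite("pics/z.png",cv2.hconcat([cv2.resize(cv2.convertScaleAbs(a,alpha=1.8),(432,360),interpolation=2),cv2.resize(cv2.convertScaleAbs(b,alpha=1.8),(368,360),interpolation=2)]))
E
```

```text
(no output)
```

View pics/z.png

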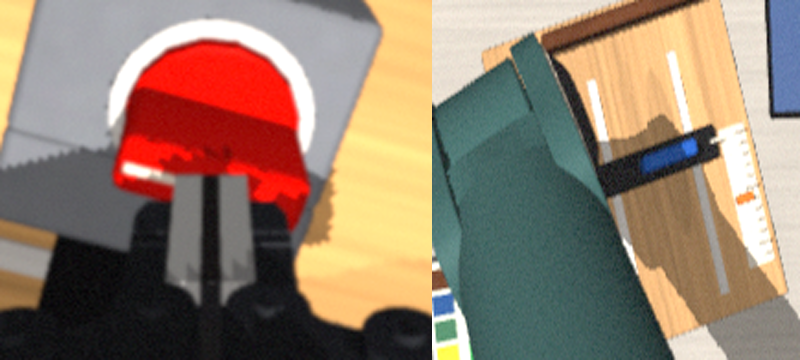

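The crop shows the closed fingertips lying over the top of the bar, even though TCP z reads 0.063. The real tips seem to sit higher than reported, so I'll measure that with a light touch.

```bash
python3 - <<'E'
from h import *
p=monitor.read_position()
print(manip.line_to(p-[0,0,.04],feed=.03,max_force=5),monitor.read_position(),monitor.read_ft_force(),monitor.read_gripper_width(),monitor.read_time())
cv2.imwrite("pics/s1.png",cv2.resize(grab_frame("scene")[100:300,200:450],(750,600)))
E
```

```text
True [0.53208629 0.07254893 0.04946876] [-1.28808861 -0.22682919  6.22978283] 9.149043825413568e-05 8.4917
```

View pics/s1.png

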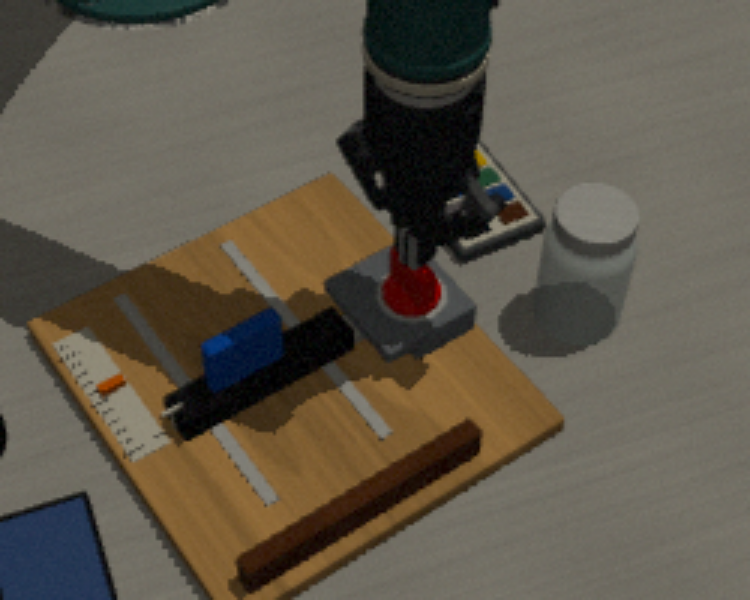

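Contact came at a reading of 0.0495 on the 0.088 m bar top, and the scene picture shows the fingertips standing on the red bar. The real tips are therefore about 38.5 mm above the reported TCP, which also matches the finger position in the wrist image. I'll apply that offset to all heights.

```bash
echo "DZ=-.0385  # true fingertip is 38.5 mm above the reported TCP" >> h.py; python3 - <<'E'
from h import *
H=[0.5447,-0.0318,0.2515]
k=W(H,[.0137,.1042,0])[0]; a0=H[2]+np.pi/2
manip.line_to(k+[0,0,.110+DZ],feed=.1)
manip.movep(k+[0,0,.110+DZ],tool(a0).as_rotvec())
claw.gripper_to(.05,45)
z=.063+DZ
print(manip.line_to(k+[0,0,z],feed=.06,max_force=10),monitor.read_position()-k)
claw.gripper_to(0.0,45)
print(monitor.read_gripper_width(),monitor.read_ft_force(),monitor.read_moment(),monitor.read_time())
if monitor.read_gripper_width()>.008:
  for a in np.r_[np.arange(.2,1.05,.2),1.1,1.16,1.2,1.23,1.26]:
    manip.movep(k+[0,0,z],tool(a0-a).as_rotvec())
    m=monitor.read_moment();f=monitor.read_ft_force()
    print(round(a,2),f.round(1),m.round(3),monitor.read_time())
    if np.linalg.norm(f)>30: break
E
```

```text
False [0.00027114 0.00018866 0.02473434]
0.013334793564544553 [ 0.05126362 -4.81252282  5.5550976 ] [-0.82963706  0.12903242  0.01198792] 11.8167
0.2 [-0.5 -4.4  6.3] [-1.012  0.079  0.013] 12.1
0.4 [-0.6 -6.3  7.8] [-1.018  0.042  0.095] 12.3833
0.6 [ 0.4 -4.6  6.5] [-0.998  0.008  0.038] 12.6667
0.8 [-0.1 -5.9  7.2] [-0.949 -0.031 -0.009] 12.95
1.0 [ 1.  -4.8  6.8] [-0.987 -0.057  0.088] 13.2333
1.1 [ 0.  -4.9  6.9] [-1.028 -0.124  0.096] 13.4833
1.16 [ 0.7 -4.8  6.6] [-0.972 -0.124  0.133] 13.7333
1.2 [ 0.8 -3.8  6.3] [-0.987 -0.18   0.078] 13.9833
1.23 [-0.3 -5.   6.7] [-1.117 -0.207  0.837] 14.2333
1.26 [ 0.4 -5.   7.5] [-1.238 -0.104  1.484] 14.4833
```

The moment jumped to 1.5 N m at 1.23–1.26 rad, so the knob reached its stop. Next I'll release it and look at the index and marker from above the jaw.

```bash
python3 - <<'E'
from h import *
H=[0.5447,-0.0318,0.2515]
k=W(H,[.0137,.1042,0])[0]; a0=H[2]+np.pi/2
manip.movep(k+[0,0,.063+DZ],tool(a0-1.2).as_rotvec())
claw.gripper_to(.06)
manip.hold(.3)
manip.line_to(k+[0,0,.13+DZ],feed=.15)
g=W(H,[0,-.03,0])[0]
manip.movep(W(H,[-.02,-.06,.17+DZ])[0],tool(H[2]).as_rotvec())
c=camera_params("wrist");im=grab_frame("wrist");np.save("c4.npy",c,allow_pickle=True);cv2.imwrite("pics/w4.png",im)
P=np.array([[0,-.09,.042],[-.058,-.11,.026],[-.15,-.135,.018],[.15,-.135,.018],[0,-.06,.09],[0,0,.09],[.015,.105,.088]])
print(proj(W(H,P),c).round(1).tolist(),monitor.read_time(),monitor.read_joints().round(2))
E
```

```text
[[351.2, 230.0], [285.4, 243.4], [190.5, 263.7], [506.4, 263.9], [356.8, 217.2], [359.5, 128.0], [393.2, -71.7]] 16.9167 [ 0.4   0.41 -0.36  1.89  0.18  0.88  0.21]
```

View pics/w4.png

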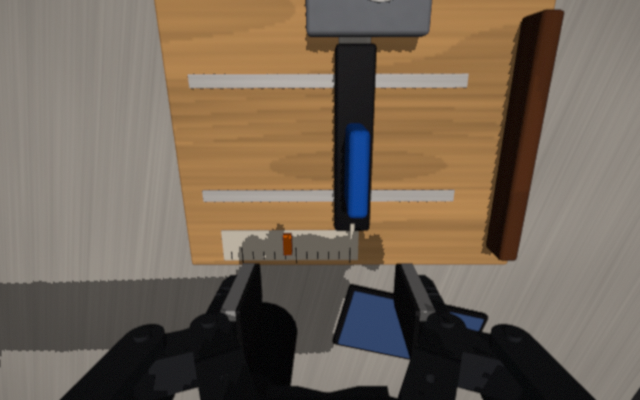

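The wrist view shows the index line near (352,229), the marker near (287,244) and the fin top from (358,128) to (357,217), all as predicted. I'll measure them to sub-pixel precision, then grip and pull.

```bash
python3 - <<'E'
from h import *
H=[0.5447,-0.0318,0.2515]
c=np.load("c4.npy",allow_pickle=True).item();im=cv2.imread("pics/w4.png").astype(int)
b,g,r=im[...,0],im[...,1],im[...,2]
m=(r-b>60)&(r>g*1.8);m[:225]=0;m[262:]=0;m[:,:270]=0;m[:,310:]=0
v,u=np.nonzero(m);print("orange",u.min(),u.max(),v.min(),v.max(),u.mean(),v.mean())
hl=lambda p,z:R.from_euler('z',-H[2]).apply(ray(p,c,z)-[H[0],H[1],0])
print(hl((u.mean(),v.mean()),.024))
for y in range(220,244,2): print(y,im[y,343:364].sum(1)//3)
print(hl((352,229),.042))
E
```

```text
orange 283 291 234 254 287.09580838323353 243.8682634730539
[-0.05675369 -0.11139741  0.024     ]
220 [18 18 19 19 17 18 19 17 15 17 16 18 16 16 17 14 18 17 17 18 17]
222 [19 15 17 17 18 18 18 22 31 32 32 27 21 17 15 17 19 17 19 18 17]
224 [ 18  18  17  17  17  20  38  83 124 132 119  82  40  16  17  17  17  14
  18  15  17]
226 [ 16  17  19  18  17  20  50 108 160 170 151  99  44  19  16  17  16  15
  16  18  17]
228 [ 19  16  15  18  17  20  54 111 160 169 149  92  35   9  10  12  10  14
  17  17  16]
230 [ 73  71  64  51  41  42  65 115 161 168 144  87  44  38  38  32  27  28
  29  36  45]
232 [166 163 149 119 103  94 100 129 161 155 118  97  91  91  88  80  67  63
  62  66  83]
234 [168 167 164 159 143 111 106 130 152 135 106  96  95  96  94  83  69  64
  64  66  72]
236 [115 108 109 107 105  99 104 127 143 114  97  97  97  96  93  83  70  65
  65  63  68]
238 [ 96  96  97  96  96  97 105 121 124 105  96  96  97  95  91  81  69  66
  65  66  68]
240 [97 96 97 96 96 96 98 99 98 97 96 96 96 96 91 80 71 67 67 66 67]
242 [97 97 97 96 97 97 96 96 96 97 96 97 96 95 91 82 73 70 68 69 70]
[ 0.00064282 -0.08904904  0.042     ]
```

```bash
python3 - <<'E'
from h import *
H=[0.5447,-0.0318,0.2515]; D=.0575
z=.050+DZ; o=tool(H[2]).as_rotvec()
G=lambda x,z:W(H,[x,-.03,z])[0]
claw.gripper_to(.05,80)
manip.movep(G(.0005,.115+DZ),o)
print(manip.line_to(G(.0005,z),feed=.08,max_force=10))
claw.gripper_to(0,80)
print(monitor.read_gripper_width(),monitor.read_ft_force().round(1),monitor.read_time())
if monitor.read_gripper_width()>.008:
    for d in (.02,D):
        print(manip.line_to(G(.0005-d,z),feed=.05),monitor.read_ft_force().round(1),monitor.read_gripper_width(),monitor.read_position()-G(.0005-d,z))
    cv2.imwrite("pics/a.png",np.vstack([cv2.resize(cv2.convertScaleAbs(grab_frame("wrist")[150:330,200:500],alpha=1.5),(600,360),interpolation=2),
      cv2.resize(cv2.convertScaleAbs(grab_frame("top")[190:270,330:430],alpha=1.5),(600,240))[:, :]]))
    c=camera_params("wrist");np.save("c5.npy",c,allow_pickle=True)
print(monitor.read_time())
E
```

```text
False
0.01347677170344135 [-3.6 -0.3  6.5] 18.9333
False [ 5.6  0.5 -0.1] 0.013237507368710946 [0.00171828 0.0002467  0.00064388]
False [ 8.1  1.2 -4.2] 0.013175163208679942 [0.00284809 0.00041467 0.00066717]
20.4833
```

View pics/a.png

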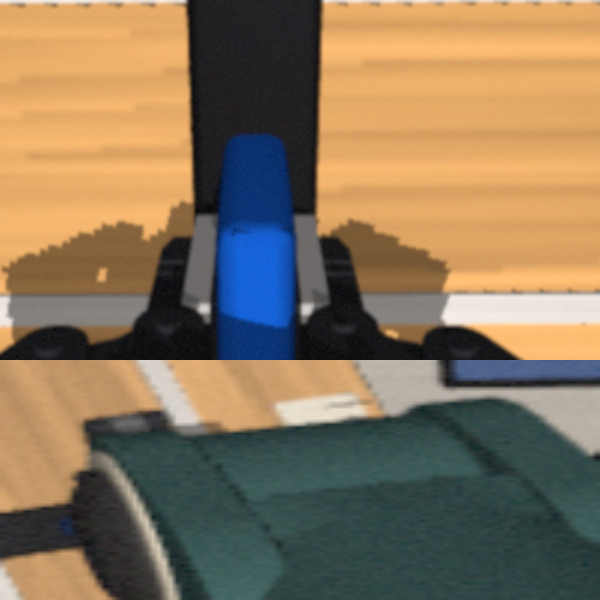

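The fingers hold the fin and the jaw has moved out, but the arm gives about 2.9 mm under the spring. I'll compensate for that and check in the scene camera.

```bash
python3 - <<'E'
from h import *
H=[0.5447,-0.0318,0.2515]; D=.0575
G=lambda x,z:W(H,[x,-.03,z])[0]
manip.line_to(G(.0005-D-.003,.050+DZ),feed=.03); manip.hold(.3)
d=R.from_euler('z',-H[2]).apply(monitor.read_position()-G(.0005-D,.050+DZ));print(d,monitor.read_ft_force().round(1),monitor.read_gripper_width())
s=camera_params("scene");im=grab_frame("scene");cv2.imwrite("pics/s2f.png",im)
cv2.imwrite("pics/s2.png",cv2.resize(cv2.convertScaleAbs(im[190:290,190:310],alpha=1.6),(720,600),interpolation=2))
P=np.array([[-.0568,-.09,.042],[-.0568,-.11,.026],[-.0568,-.1,.026],[-.0568,-.12,.026]]);print(proj(W(H,P),s).round(1).tolist(),monitor.read_time())
E
```

```text
[ 3.08661208e-05 -2.89745889e-04  6.51843906e-04] [ 7.6  1.4 -2.8] 0.013045321355552864
[[245.3, 217.4], [238.1, 226.1], [242.2, 223.9], [234.0, 228.2]] 21.0833
```

View pics/s2.png

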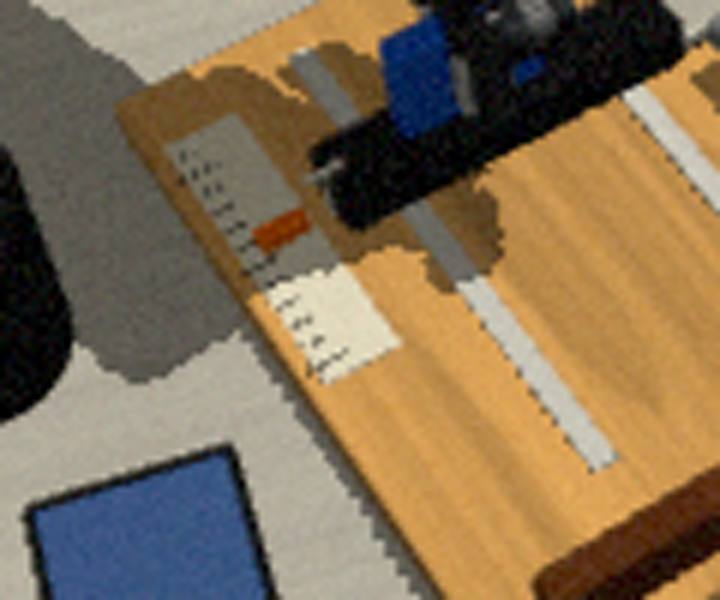

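```bash
python3 - <<'E'
from h import *
H=[0.5447,-0.0318,0.2515];c=camera_params("scene")
hl=lambda p,z:(R.from_euler('z',-H[2]).apply(ray(p,c,z)-[H[0],H[1],0])*1000).round(1)
im=cv2.imread("pics/s2f.png").astype(int)
b,g,r=im[...,0],im[...,1],im[...,2]
m=(r-b>60)&(r>g*1.8);k=np.zeros_like(m);k[220:236,228:246]=1
v,u=np.nonzero(m&k);print(u.mean(),v.mean(),hl((u.mean(),v.mean()),.023))
print(im[212:224,238:252].sum(2)//3)
for p in((247,217),(245,218),(242.5,219.7)):print(hl(p,.042))
E
```

```text
236.38235294117646 227.8235294117647 [ -56.9 -114.6   23. ]
[[49 47 44 43 43 41 33 25 15 12  0  3  0  2]
 [44 48 42 48 49 24 11  9  0  8  7  3  5  7]
 [40 49 48 38 16  5  0  5  5  7  8  6  3  7]
 [44 46 51 26 14  5  3 12  4 13  2  4  6  6]
 [46 52 45 30 12  4  7 31 34 19  6  6  3  7]
 [50 49 44 47 11  1 34 63 62 25  1  5  1 12]
 [47 46 49 44 38 64 62 39 23 13  1  2  7 15]
 [47 51 54 66 59 49 46 15 11  6  1 11  1  0]
 [46 47 54 57 45 26 27 13  2  2  3 13  6  3]
 [59 47 47 48 48 30 39 14 15  0  0  3  4  0]
 [64 59 46 52 46 33 52 11  3  0  5  3 12  4]
 [68 64 50 46 47 50 50 31  8  8  4  6  6  5]]
[-55.8 -86.4  42. ]
[-55.8 -91.2  42. ]
[-54.9 -97.8  42. ]
```

Both views put the index within about 1 mm of the marker, slightly short. I'll nudge it 0.7 mm further and hand in.

```bash
python3 - <<'E'
from h import *
H=[0.5447,-0.0318,0.2515]
manip.line_to(W(H,[.0005-.0575-.0037,-.03,.050+DZ])[0],feed=.02); manip.hold(.3)
print(R.from_euler('z',-H[2]).apply(monitor.read_position()-[H[0],H[1],0]),monitor.read_gripper_width(),monitor.read_grip_force(),monitor.read_time())
print(job.finish_job())
E
```

```text
[-0.05758641 -0.0303026   0.01214157] 0.013167007095430948 78.53756546974182 21.6333
the job is handed in; nothing more can be done
None
```

I twisted the knob to its stop and let it spring back, then pulled the jaw out until its white line was level with the orange marker to within about 1 mm. I handed the job in at 21.6 s with the fingers still holding the grip; the result was not reported back. The first pinch at the knob closed on air because the fingertips sit about 38.5 mm above the reported TCP, so I corrected all heights after that.

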